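# Reset the hung anti-tip interlock of a card cabinet

### The job

The anti-tip interlock of the small card-index cabinet has hung up on one of its three left drawers, so the right-hand drawer is locked. Feel with gentle pulls which of those three still comes out, draw that one well out and push it fully home to reset the interlock, then pull the right-hand drawer right out to its stop. Leave the other three fully shut, never wrench at a drawer that is blocked, and do not disturb the things lying about.

Things in the scene. Friction and masses are not known exactly. Their poses are not given: they have to be found in the camera images.
- cabinet: wooden card-index cabinet, 332 mm wide (y), 236 mm deep (x), 106 mm high, fixed, top board 340 x 244 mm; four equal drawers side by side at y = +120, +40, -40, -120 mm (numbers 1 to 4 from the left), each with a label holder and a steel bar pull. Origin at the centre of its underside; x points to its back, the drawer fronts look along -x, z up. A flat pack of cards lies on its top, at the back
- interlock (a point): centre of the cabinet's top. Below it, unseen, lies the anti-tip plate, which lets one drawer at a time leave home. It now hangs on drawer 1, 2 or 3: that drawer alone comes out (or either of two neighbours), all others stop hard 3 to 4 mm out (about 15 N per mm). Drawing the free one out 50 mm or more and shutting it fully frees drawer 4. A pull over 28 N on a blocked drawer bends it
- handle_1 (a point): pull of drawer 1, the left-hand one: level steel bar 10 mm thick, 64 mm long, across the drawer front, 36 mm before the front's face (31 mm free behind the bar), 74 mm above the desk, 32 mm below the cabinet's top; it moves with the drawer. Origin at the middle of the bar; x into the cabinet, z up
- handle_2 (a point): pull of drawer 2, a bar as on drawer 1; middle of the bar
- handle_3 (a point): pull of drawer 3, a bar as on drawer 1; middle of the bar
- handle_4 (a point): pull of drawer 4, the right-hand one that is wanted, a bar as on drawer 1; middle of the bar
- drawer_1 (a joint): travel of the left-hand drawer: 0 = fully home, 0.100 m = out at its stop, growing as it is pulled along the cabinet's -x. A sprung roller holds every drawer at home: 5 to 8 N to pull it off within the first 3 mm and about 8 N to push it in over the roller (from 11 to 6 mm out); else it slides with 1 to 5 N. Let go 3 to 4 mm out it stays there and must be pushed home
- drawer_2 (a joint): travel of the second drawer: 0 = fully home, 0.100 m = out at its stop, growing as it is pulled along the cabinet's -x
- drawer_3 (a joint): travel of the third drawer: 0 = fully home, 0.100 m = out at its stop, growing as it is pulled along the cabinet's -x
- drawer_4 (a joint): travel of the right-hand, wanted drawer: 0 = fully home, 0.100 m = out at its stop, growing as it is pulled along the cabinet's -x
- notes_block_mid (a point): block of sticky notes, 76 x 76 x 20 mm, loose on the desk, a bystander; centre
- calc_mid (a point): pocket calculator, 118 x 72 x 13 mm, loose on the desk, a bystander; centre
- pen_mid (a point): ball pen, 145 mm long, 9 mm thick, loose on the desk in front of the cabinet, a bystander; centre
- rubber_mid (a point): eraser, 46 x 21 x 12 mm, loose on the desk, a bystander; centre
- candle_mid (a point): candle in a glass jar, 90 mm high and 76 mm wide, standing on a coaster to the right of the cabinet, a bystander; centre

How it is judged (in metres and radians):
On the way, in this order (a step that is already met when the one before it is completed fails the run):
1. one of the three left drawers is drawn out (value of joint any of drawer_1, drawer_2, drawer_3 above 0.04 m), for 0.05 s.
2. all three left drawers are home again (value of joint each of drawer_1, drawer_2, drawer_3 below 0.003 m), for 0.1 s.
At the end, for the whole second after the job is handed in: The right-hand drawer stands out at its stop (at least 90 mm of its 100 mm) and at rest, and the other three drawers are fully home (less than 3 mm out) (all of step 2 and value of joint drawer_4 above 0.09 m and velocity of joint drawer_4 below 0.01 m/s); the robot touches nothing.
It fails at once if the interlock was forced: more than 28 N between a drawer's pin and the interlock plate (contact force between any of pin_1, pin_2, pin_3, pin_4 and anything else above 28 N).
It fails at once if a bystander was moved by more than 25 mm (distance of any of notes_block_mid, calc_mid, pen_mid, rubber_mid, candle_mid from where it was at the start of the episode above 0.025 m).
It also fails if it takes over 64 s, if anything falls off the work surface, if the arm or the gripper's body presses on something with over 40 N, if the wrist force passes 120 N, or if a joint passes its speed limit or range.

### The arm

A 6-joint arm with a two-finger parallel gripper is mounted at the origin on a cart in front of the work surface, level with it; the furniture and walls round the work are solid. World frame = base frame: x ahead of the robot, y to its left, z up, the work surface at z = 0. Lengths are in m, angles in degrees, forces in N, time in s.
With the tool pointing down it reaches from about 0.25 to 0.725 m from the base axis. Payload 9.7 kg.
Tool frame: the origin (TCP) lies at the centre of the arm's flange, where the gripper is bolted on; the fingertips stand bot.tips_ahead ahead of it and the grasp point (between the pads) lies 155 mm ahead of it (bot.tips_ahead is the distance from the TCP to the fingertips, in m); z points along the fingers, y is the line along which they close (so a half turn about z gives the same grasp; the last joint's range is limited). The gripper opens to 85 mm and grips with 20 to 120 N. Pads are 22 mm wide; open, the fingers measure 114 mm over their backs; the gripper's body (76 mm by 85 mm) begins 54 mm behind the grasp point. The pads swing forward as they close: fully open they stand 13 mm farther back than shut.
Start: joints at [-76.604, 4.979, 10.078, 95.1, 0, 90], TCP at [0.127, -0.535, 0.405] pointing down, gripper open.
Joint ranges: [-179.16, 179.16], [-48.56, 103.87], [-65.8, 70.77], [-126.05, 130.52], [-82.76, 87.17], [-180, 180]. Speed limits (degrees/s): [127.2, 127.2, 147.25, 180, 180, 180].

### API

Orientations are given as [roll, pitch, yaw] about the fixed x, y, z axes, in that order (R = Rz(yaw) Ry(pitch) Rx(roll)).
In Python, from workcell import bot gives the robot as it stands.
- The arm moves only by the tool drive_tool, never from a script. Its argument "plan" is a list of rows, each an object of numbers: "dx", "dy", "dz": the shift along the tool's x, y, z in m; "roll": the turn about the tool's z in rad; "hand": the finger opening in m, from 0 to 0.0854. In form: [{"dx": .., "dy": .., "dz": .., "roll": .., "hand": ..}, ...]. A call has 1 to 20 rows; each row is the pose to reach, as a shift and turn from the pose commanded when the call began, along the tool's axes at that moment; what a row does not reach only later rows make up. A row lasts 1/12 s, in which the tool goes at most 41.7 mm and 7.16 degrees, less where a joint would pass 70% of its speed; a pose out of reach is approached as far as the arm can. A call with a gripper value outside its range is refused whole. The fingers move at their own pace and stop on an object; "force" is the grip in N (left out, the last holds). Time passes only in rows, so rows that repeat a pose let the fingers close. It gives the time, the measured TCP pose, the force and the opening at its end, in the units of the state.
- bot.get_obs(): the state, without advancing time (a new reading comes with each control period).
- bot.camera(name): name is "scene" or "side" or "wrist"; returns a dict with "frame" (480x640x3 uint8, red, green, blue), "z_map" (480x640 float32, m along the optical axis (not along the pixel's ray), 0 where there is no reading), "mtx" (3x3 intrinsics, pixels), "R" (3x3) and "t" (3): a world point X has camera coordinates R X + t. Camera axes: x right, y down, z forward; pixel columns grow to the right and rows downward; lengths in m; the calibration is good to about 2 mm. A picture is of the moment at which its call begins.
- bot.job_done(): hands the job in, once; it reports no verdict.
The state is a dict: "time": time; "q": joint angles; "qd": joint speeds; "joint_efforts": joint torques, N m; "ee_pos": TCP position; "tcp_rot": TCP orientation; "wrist_force": force on the tool from outside, world axes, zero at the start; "torque": the same for the moment, N m; "opening": finger opening in m.
Only numpy, scipy, OpenCV 4.12 (cv2) and the standard library are available. Lean on these libraries where they do the work, as an engineer would, in place of code of your own. Each camera call takes 0.05 s, during which the arm holds its last target. There are 200 camera calls.

## Working session

There is one attempt and no reset: what is moved stays moved. The work goes in short steps, Python scripts to look and compute and a tool call to move; the robot and the scene stay as the last step left them, time stands still between calls to the robot, and variables do not carry over. Pictures are saved under pics/ and viewed, on a budget of 10 in all, crops included, one or two more only if the job needs it, and the job is handed in when it is done.

Besides the shell and the picture viewer there is one more tool, called after "Emit:" as name(argument=value, ...), one argument or row to a line, values as JSON. drive_tool: Moves the arm, as the interface text tells. Its arguments: {"type":"object","properties":{"plan":{"type":"array","items":{"type":"object","properties":{"dx":{"type":"number"},"dy":{"type":"number"},"dz":{"type":"number"},"roll":{"type":"number"},"hand":{"type":"number"}}}},"force":{"type":"number"}},"required":["plan"]}

```bash
mkdir -p pics; ls; python3 - <<'E'
from workcell import bot
import cv2,numpy as np
o=bot.get_obs()
for k,v in o.items(): print(k,np.round(v,4))
print(bot.tips_ahead)
a=[]
for n in("scene","side"):
    c=bot.camera(n); np.savez(f"pics/{n}0.npz",**c)
    print(n,c["mtx"].tolist(),np.round(c["R"],4).tolist(),np.round(c["t"],4).tolist())
    cv2.imwrite(f"pics/{n}0.png",cv2.cvtColor(c["frame"],cv2.COLOR_RGB2BGR))
E
```

```text
pics
time 0.0
q [-7.66030e+01  5.01010e+00  1.00354e+01  9.50987e+01 -1.50000e-03
  8.99998e+01]
qd [ 0.0114  0.021   0.0143 -0.0035 -0.0037  0.0313]
joint_efforts [-1.10000e-03 -5.20396e+01  4.64799e+01  1.66000e-02 -0.00000e+00
  0.00000e+00]
ee_pos [ 0.1274 -0.535   0.404 ]
tcp_rot [-1.799266e+02  1.500000e-03  1.339730e+01]
wrist_force [-0.492  -0.1483 -0.1651]
torque [-0.0291 -0.0118 -0.0099]
opening 0.0853
0.1734
scene [[514.3469801752352, 0.0, 322.96034195404764], [0.0, 514.3469801752352, 239.3151834167532], [0.0, 0.0, 1.0]] [[0.8836, -0.4683, 0.0052], [-0.4036, -0.7671, -0.4987], [0.2375, 0.4386, -0.8667]] [-0.5417, 0.2277, 1.2008]
side [[459.72771952476506, 0.0, 328.2987581571976], [0.0, 459.72771952476506, 245.74879554934955], [0.0, 0.0, 1.0]] [[-0.4222, 0.9064, -0.0115], [0.6818, 0.3092, -0.663], [-0.5973, -0.2878, -0.7486]] [0.3051, -0.3303, 1.6771]
```

View pics/scene0.png

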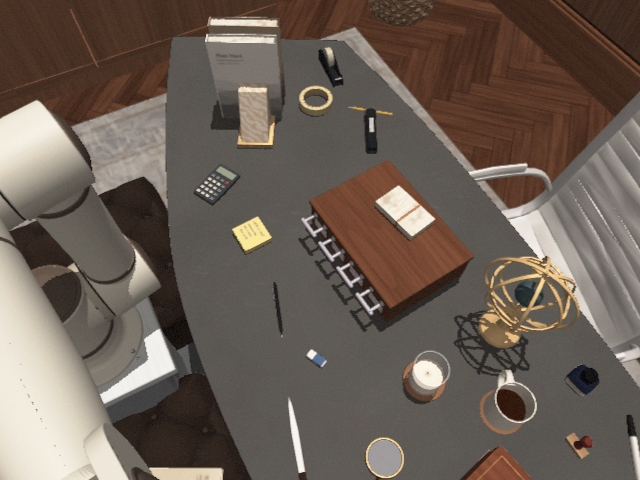

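View pics/side0.png

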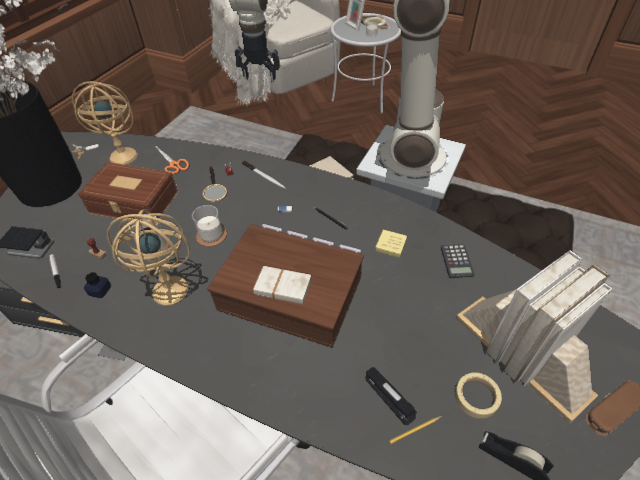

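The scene view shows the cabinet top with corners near (310,205), (388,162), (471,255) and (388,312). Four bar pulls run along its lower-left side, from (313,222) to (370,300). The notes block is at (252,234), the pen at (279,309), the eraser at (316,357) and the candle at (427,375). Next I'll fit the cabinet's pose from the depth at the height of its top.

```bash
cat > h.py <<'E'
import numpy as np,cv2
def pts(c):
    v,u=np.mgrid[:480,:640]; z=c["z_map"]; K=c["mtx"]
    P=np.stack([(u-K[0,2])/K[0,0]*z,(v-K[1,2])/K[1,1]*z,z],-1)
    return (P-c["t"])@c["R"]
E
python3 - <<'E'
from h import *
for n in("scene","side"):
    c=dict(np.load(f"pics/{n}0.npz")); P=pts(c)
    m=((abs(P[...,2]-.106)<.008)&(c["z_map"]>0)).astype(np.uint8)
    k,l,s,ce=cv2.connectedComponentsWithStats(m)
    for i in range(1,k):
        if s[i,4]>2500:
            r=cv2.minAreaRect((P[l==i][:,:2]*1000).astype(np.float32))
            print(n,i,s[i],r,cv2.boxPoints(r).round().tolist(),P[l==i][:,2].mean())
c=dict(np.load("pics/scene0.npz")); P=pts(c)
for nm,(u,v) in dict(notes=(252,234),calc=(217,184),pen0=(275,284),pen=(279,309),pen1=(282,335),rub=(316,357),candle=(427,375),h1=(313,223),h4=(370,300)).items(): print(nm,P[v,u].round(3))
E
```

```text
scene 10 [  309   160   165   149 10877] ((728.1507568359375, -116.47116088867188), (246.1636505126953, 342.3432312011719), 4.727668762207031) [[591.0, 44.0], [620.0, -297.0], [865.0, -277.0], [837.0, 64.0]] 0.10414215344935886
side 18 [ 207  224  157  106 8414] ((730.9320068359375, -112.57766723632812), (248.04568481445312, 342.7945556640625), 4.553378105163574) [[594.0, 48.0], [621.0, -293.0], [868.0, -274.0], [841.0, 68.0]] 0.10503263505880008
notes [0.443 0.069 0.019]
calc [0.425 0.266 0.008]
pen0 [ 0.437 -0.08   0.005]
pen [ 0.418 -0.143  0.004]
pen1 [ 0.396 -0.204  0.001]
rub [ 0.441 -0.291  0.01 ]
candle [ 0.631 -0.448  0.045]
h1 [0.599 0.029 0.013]
h4 [ 0.62  -0.229  0.015]
```

Emit:
drive_tool(
  plan=[
    {"dx": 0.537, "dy": -0.333, "dz": 0, "roll": -1.418, "hand": 0.0854},
    {"dx": 0.537, "dy": -0.333, "dz": 0, "roll": -1.418},
    {"dx": 0.537, "dy": -0.333, "dz": 0, "roll": -1.418},
    {"dx": 0.537, "dy": -0.333, "dz": 0, "roll": -1.418},
    {"dx": 0.537, "dy": -0.333, "dz": 0, "roll": -1.418},
    {"dx": 0.537, "dy": -0.333, "dz": 0, "roll": -1.418},
    {"dx": 0.537, "dy": -0.333, "dz": 0, "roll": -1.418},
    {"dx": 0.537, "dy": -0.333, "dz": 0, "roll": -1.418},
    {"dx": 0.537, "dy": -0.333, "dz": 0, "roll": -1.418},
    {"dx": 0.537, "dy": -0.333, "dz": 0, "roll": -1.418},
    {"dx": 0.537, "dy": -0.333, "dz": 0, "roll": -1.418},
    {"dx": 0.537, "dy": -0.333, "dz": 0, "roll": -1.418},
    {"dx": 0.537, "dy": -0.333, "dz": 0, "roll": -1.418},
    {"dx": 0.537, "dy": -0.333, "dz": 0, "roll": -1.418},
    {"dx": 0.537, "dy": -0.333, "dz": 0, "roll": -1.418},
    {"dx": 0.537, "dy": -0.333, "dz": 0, "roll": -1.418},
    {"dx": 0.537, "dy": -0.333, "dz": 0, "roll": -1.418},
    {"dx": 0.537, "dy": -0.333, "dz": 0, "roll": -1.418},
    {"dx": 0.537, "dy": -0.333, "dz": 0, "roll": -1.418},
    {"dx": 0.537, "dy": -0.333, "dz": 0, "roll": -1.418},
  ],
)

```text
invalid input at $.plan[1]: expected keys dx, dy, dz, roll, hand
```

```bash
python3 - <<'E'
from h import *
from workcell import bot
o=bot.get_obs(); print(o["time"],np.round(o["ee_pos"],4),np.round(o["tcp_rot"],2),np.round(o["q"],1),o["wrist_force"].round(2) if hasattr(o["wrist_force"],"round") else o["wrist_force"])
c=bot.camera("wrist"); np.savez("pics/w1.npz",**c)
f=cv2.cvtColor(c["frame"],cv2.COLOR_RGB2BGR)
for n,(x,y) in enumerate([(.5663,-.0073),(.5728,-.0871),(.5792,-.1669),(.5857,-.2466)]):
    p=c["mtx"]@(c["R"]@[x,y,.074]+c["t"]); p=p[:2]/p[2]; print(p)
    if abs(p).max()<900: cv2.circle(f,tuple(int(a) for a in p),4,(0,255,0),1)
cv2.imwrite("pics/w1.png",f)
E
```

```text
0.1 [ 0.1274 -0.535   0.4041] [-179.94   -0.     13.4 ] [-76.6   5.   10.   95.1   0.   90. ] [-0.22  0.19 -0.79]
[ -655.29166689 -1035.00193228]
[-453.63201712 -983.1779371 ]
[-259.60872797 -932.93121225]
[ -73.12407502 -885.04496641]
```

View pics/w1.png

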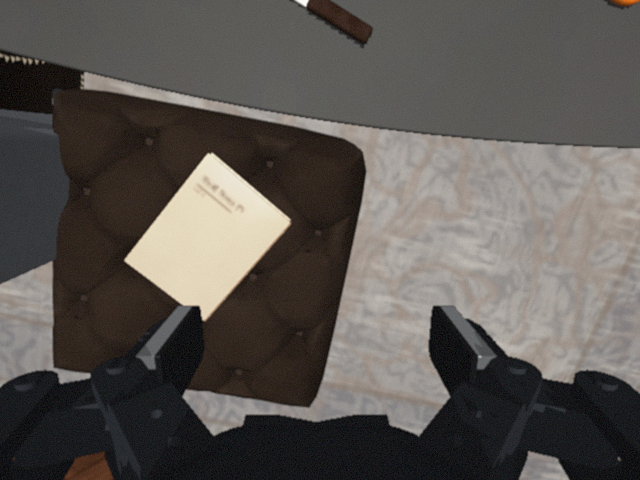

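The move was refused because every row needs all five keys. The wrist picture therefore only shows the stool and the desk edge below the start pose.

Emit:
drive_tool(
  plan=[
    {"dx": 0.537, "dy": -0.333, "dz": 0, "roll": -1.418, "hand": 0.0854},
    {"dx": 0.537, "dy": -0.333, "dz": 0, "roll": -1.418, "hand": 0.0854},
    {"dx": 0.537, "dy": -0.333, "dz": 0, "roll": -1.418, "hand": 0.0854},
    {"dx": 0.537, "dy": -0.333, "dz": 0, "roll": -1.418, "hand": 0.0854},
    {"dx": 0.537, "dy": -0.333, "dz": 0, "roll": -1.418, "hand": 0.0854},
    {"dx": 0.537, "dy": -0.333, "dz": 0, "roll": -1.418, "hand": 0.0854},
    {"dx": 0.537, "dy": -0.333, "dz": 0, "roll": -1.418, "hand": 0.0854},
    {"dx": 0.537, "dy": -0.333, "dz": 0, "roll": -1.418, "hand": 0.0854},
    {"dx": 0.537, "dy": -0.333, "dz": 0, "roll": -1.418, "hand": 0.0854},
    {"dx": 0.537, "dy": -0.333, "dz": 0, "roll": -1.418, "hand": 0.0854},
    {"dx": 0.537, "dy": -0.333, "dz": 0, "roll": -1.418, "hand": 0.0854},
    {"dx": 0.537, "dy": -0.333, "dz": 0, "roll": -1.418, "hand": 0.0854},
    {"dx": 0.537, "dy": -0.333, "dz": 0, "roll": -1.418, "hand": 0.0854},
    {"dx": 0.537, "dy": -0.333, "dz": 0, "roll": -1.418, "hand": 0.0854},
    {"dx": 0.537, "dy": -0.333, "dz": 0, "roll": -1.418, "hand": 0.03},
    {"dx": 0.537, "dy": -0.333, "dz": 0, "roll": -1.418, "hand": 0.024},
    {"dx": 0.537, "dy": -0.333, "dz": 0, "roll": -1.418, "hand": 0.024},
    {"dx": 0.537, "dy": -0.333, "dz": 0, "roll": -1.418, "hand": 0.024},
    {"dx": 0.537, "dy": -0.333, "dz": 0, "roll": -1.418, "hand": 0.024},
    {"dx": 0.537, "dy": -0.333, "dz": 0, "roll": -1.418, "hand": 0.024},
  ],
  force=40,
)

```text
time: 1.82
ee_pos: [0.5718, -0.0878, 0.4051]
tcp_rot: [180.0, 0.0, 94.5]
wrist_force: [0.6, -0.3, 0.2]
opening: 0.0238
```

```bash
python3 - <<'E'
from h import *
from workcell import bot
o=bot.get_obs(); print(o["time"],np.round(o["ee_pos"],4),np.round(o["tcp_rot"],2),np.round(o["q"],1),o["opening"],np.round(o["wrist_force"],2))
c=bot.camera("wrist"); np.savez("pics/w2.npz",**c)
f=cv2.cvtColor(c["frame"],cv2.COLOR_RGB2BGR)
for n,(x,y) in enumerate([(.5663,-.0073),(.5728,-.0871),(.5792,-.1669),(.5857,-.2466)]):
    p=c["mtx"]@(c["R"]@[x,y,.074]+c["t"]); p=p[:2]/p[2]; print(p)
    if abs(p).max()<900: cv2.circle(f,tuple(int(a) for a in p),4,(0,255,0),1)
cv2.imwrite("pics/w2.png",f)
E
```

```text
1.8167 [ 0.5718 -0.0878  0.4051] [1.7998e+02 1.0000e-02 9.4550e+01] [-8.7  9.  14.5 95.5 -0.  76.7] 0.0238005523432626 [ 0.64 -0.32  0.22]
[317.05931062 123.03403945]
[317.24692687 226.90708193]
[317.2951092 317.2804615]
[317.45408938 396.54703739]
```

View pics/w2.png

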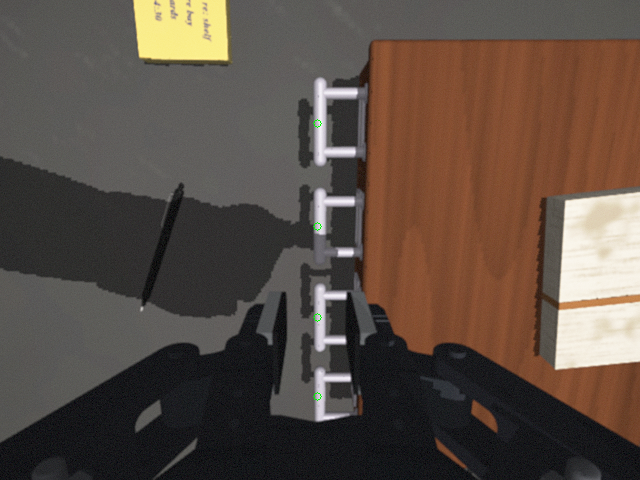

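The wrist view shows the four bars upright at column 320, rows 120, 226, 317 and 395. My predictions sit about 3 px to their left, so the bars are about 2 mm nearer the cabinet. The jaws are parallel to them and straddle that line. The pen, at (162,245), and the notes block, at (182,30), are well clear. I'll correct the offset and go down on drawer 2.

Emit:
drive_tool(
  plan=[
    {"dx": 0.001, "dy": 0.003, "dz": 0.035, "roll": 0, "hand": 0.024},
    {"dx": 0.001, "dy": 0.003, "dz": 0.07, "roll": 0, "hand": 0.024},
    {"dx": 0.001, "dy": 0.003, "dz": 0.1, "roll": 0, "hand": 0.024},
    {"dx": 0.001, "dy": 0.003, "dz": 0.12, "roll": 0, "hand": 0.024},
    {"dx": 0.001, "dy": 0.003, "dz": 0.13, "roll": 0, "hand": 0.024},
    {"dx": 0.001, "dy": 0.003, "dz": 0.14, "roll": 0, "hand": 0.024},
    {"dx": 0.001, "dy": 0.003, "dz": 0.15, "roll": 0, "hand": 0.024},
    {"dx": 0.001, "dy": 0.003, "dz": 0.156, "roll": 0, "hand": 0.024},
    {"dx": 0.001, "dy": 0.003, "dz": 0.156, "roll": 0, "hand": 0.024},
  ],
)

```text
time: 2.62
ee_pos: [0.5755, -0.0856, 0.2481]
tcp_rot: [-180.0, -0.0, 94.6]
wrist_force: [-0.5, -0.6, 0.2]
opening: 0.0242
```

Emit:
drive_tool(
  plan=[
    {"dx": 0, "dy": 0, "dz": 0.007, "roll": 0, "hand": 0.024},
    {"dx": 0, "dy": 0, "dz": 0.014, "roll": 0, "hand": 0.024},
    {"dx": 0, "dy": 0, "dz": 0.014, "roll": 0, "hand": 0.024},
  ],
)

```text
time: 2.87
ee_pos: [0.5762, -0.0855, 0.2386]
tcp_rot: [179.7, 0.1, 94.6]
wrist_force: [-7.7, 1.8, 20.9]
opening: 0.0239
```

```bash
python3 - <<'E'
from h import *
from workcell import bot
o=bot.get_obs(); print(o["time"],np.round(o["ee_pos"],4),o["opening"],np.round(o["wrist_force"],2))
c=bot.camera("wrist")
cv2.imwrite("pics/w3.png",cv2.cvtColor(c["frame"],cv2.COLOR_RGB2BGR))
E
```

```text
2.8667 [ 0.5762 -0.0855  0.2386] 0.023860143331808092 [-7.69  1.78 20.85]
```

View pics/w3.png

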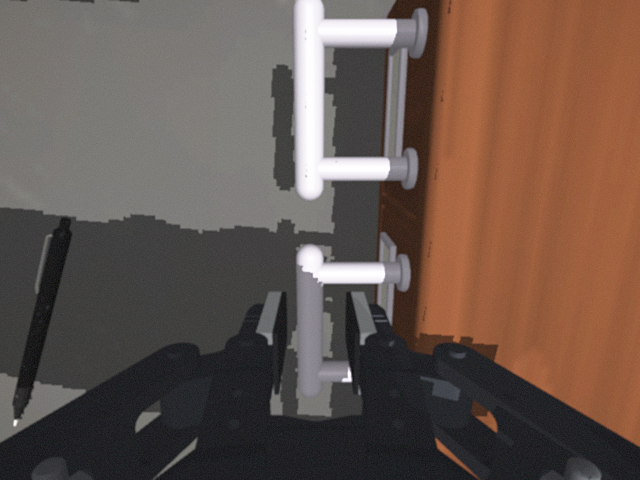

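The bar lies between the jaws at column 310, while their middle is at about 317. The upward and -x force shows the rear finger resting on the top board's edge. I'll back up, shift 3.5 mm outward, narrow the jaws and go down again.

Emit:
drive_tool(
  plan=[
    {"dx": 0, "dy": 0, "dz": -0.014, "roll": 0, "hand": 0.024},
    {"dx": 0, "dy": -0.0035, "dz": -0.014, "roll": 0, "hand": 0.02},
    {"dx": 0, "dy": -0.0035, "dz": -0.014, "roll": 0, "hand": 0.02},
    {"dx": 0, "dy": -0.0035, "dz": -0.014, "roll": 0, "hand": 0.02},
  ],
)

```text
time: 3.25
ee_pos: [0.5719, -0.0857, 0.2482]
tcp_rot: [-180.0, -0.0, 94.6]
wrist_force: [-0.5, 0.4, -0.1]
opening: 0.0199
```

Emit:
drive_tool(
  plan=[
    {"dx": 0, "dy": 0, "dz": 0.006, "roll": 0, "hand": 0.02},
    {"dx": 0, "dy": 0, "dz": 0.01, "roll": 0, "hand": 0.02},
    {"dx": 0, "dy": 0, "dz": 0.01, "roll": 0, "hand": 0.02},
  ],
)

```text
time: 3.5
ee_pos: [0.5717, -0.0857, 0.2366]
tcp_rot: [-179.9, -0.0, 94.6]
wrist_force: [-0.3, 0.7, -0.7]
opening: 0.0204
```

Emit:
drive_tool(
  plan=[
    {"dx": 0, "dy": 0, "dz": 0, "roll": 0, "hand": 0.014},
    {"dx": 0, "dy": 0, "dz": 0, "roll": 0, "hand": 0.012},
    {"dx": 0, "dy": 0, "dz": 0, "roll": 0, "hand": 0.008},
    {"dx": 0, "dy": 0, "dz": 0, "roll": 0, "hand": 0.006},
    {"dx": 0, "dy": 0, "dz": 0, "roll": 0, "hand": 0.006},
  ],
  force=30,
)

```text
time: 3.92
ee_pos: [0.5724, -0.0857, 0.2385]
tcp_rot: [180.0, -0.0, 94.6]
wrist_force: [4.8, 0.6, -5.6]
opening: 0.0086
```

Emit:
drive_tool(
  plan=[
    {"dx": 0, "dy": -0.001, "dz": 0, "roll": 0, "hand": 0.006},
    {"dx": 0, "dy": -0.001, "dz": 0, "roll": 0, "hand": 0.006},
    {"dx": 0, "dy": -0.002, "dz": 0, "roll": 0, "hand": 0.006},
    {"dx": 0, "dy": -0.002, "dz": 0, "roll": 0, "hand": 0.006},
  ],
)

```text
time: 4.25
ee_pos: [0.5704, -0.0859, 0.2386]
tcp_rot: [179.9, -0.0, 94.6]
wrist_force: [7.2, 1.4, -6.9]
opening: 0.0083
```

Emit:
drive_tool(
  plan=[
    {"dx": 0, "dy": -0.001, "dz": 0, "roll": 0, "hand": 0.006},
    {"dx": 0, "dy": -0.001, "dz": 0, "roll": 0, "hand": 0.006},
    {"dx": 0, "dy": -0.001, "dz": 0, "roll": 0, "hand": 0.006},
  ],
)

```text
time: 4.5
ee_pos: [0.5698, -0.0859, 0.2386]
tcp_rot: [179.9, -0.0, 94.7]
wrist_force: [9.2, 0.1, -8.5]
opening: 0.0085
```

Emit:
drive_tool(
  plan=[
    {"dx": 0, "dy": -0.001, "dz": 0, "roll": 0, "hand": 0.006},
    {"dx": 0, "dy": -0.001, "dz": 0, "roll": 0, "hand": 0.006},
    {"dx": 0, "dy": -0.001, "dz": 0, "roll": 0, "hand": 0.006},
  ],
)

```text
time: 4.75
ee_pos: [0.5693, -0.0859, 0.2386]
tcp_rot: [179.8, -0.0, 94.7]
wrist_force: [13.0, 1.2, -9.7]
opening: 0.0083
```

Emit:
drive_tool(
  plan=[
    {"dx": 0, "dy": -0.0007, "dz": 0, "roll": 0, "hand": 0.006},
    {"dx": 0, "dy": -0.0007, "dz": 0, "roll": 0, "hand": 0.006},
    {"dx": 0, "dy": -0.0007, "dz": 0, "roll": 0, "hand": 0.006},
  ],
)

```text
time: 5.0
ee_pos: [0.569, -0.086, 0.2387]
tcp_rot: [179.7, -0.0, 94.7]
wrist_force: [17.1, 1.3, -11.1]
opening: 0.0085
```

Drawer 2 is blocked: the force rises by about 13 N/mm and stands at 17 N. I'll push it back home.

Emit:
drive_tool(
  plan=[
    {"dx": 0, "dy": 0.002, "dz": 0, "roll": 0, "hand": 0.006},
    {"dx": 0, "dy": 0.004, "dz": 0, "roll": 0, "hand": 0.006},
    {"dx": 0, "dy": 0.0055, "dz": 0, "roll": 0, "hand": 0.006},
    {"dx": 0, "dy": 0.0065, "dz": 0, "roll": 0, "hand": 0.006},
    {"dx": 0, "dy": 0.0065, "dz": 0, "roll": 0, "hand": 0.006},
    {"dx": 0, "dy": 0.0065, "dz": 0, "roll": 0, "hand": 0.006},
  ],
)

```text
time: 5.5
ee_pos: [0.5738, -0.0856, 0.2385]
tcp_rot: [-180.0, -0.0, 94.6]
wrist_force: [0.6, 0.9, -4.2]
opening: 0.0085
```

Emit:
drive_tool(
  plan=[
    {"dx": 0, "dy": 0.001, "dz": 0, "roll": 0, "hand": 0.006},
    {"dx": 0, "dy": 0.002, "dz": 0, "roll": 0, "hand": 0.006},
    {"dx": 0, "dy": 0.002, "dz": 0, "roll": 0, "hand": 0.006},
    {"dx": 0, "dy": 0.002, "dz": 0, "roll": 0, "hand": 0.006},
  ],
)

```text
time: 5.83
ee_pos: [0.5752, -0.0854, 0.2385]
tcp_rot: [-179.9, -0.0, 94.6]
wrist_force: [-5.1, 0.6, -1.2]
opening: 0.0086
```

Emit:
drive_tool(
  plan=[
    {"dx": 0, "dy": 0.001, "dz": 0, "roll": 0, "hand": 0.006},
    {"dx": 0, "dy": 0.001, "dz": 0, "roll": 0, "hand": 0.006},
    {"dx": 0, "dy": 0.001, "dz": 0, "roll": 0, "hand": 0.006},
  ],
)

```text
time: 6.08
ee_pos: [0.5755, -0.0854, 0.2385]
tcp_rot: [-179.8, -0.0, 94.6]
wrist_force: [-10.8, -0.5, 1.5]
opening: 0.0083
```

The force now rises by about 19 N/mm on pushing, so drawer 2 is home. I'll release it and go to drawer 1, 80 mm to the left.

Emit:
drive_tool(
  plan=[
    {"dx": 0, "dy": -0.0015, "dz": 0, "roll": 0, "hand": 0.02},
    {"dx": 0, "dy": -0.0035, "dz": 0, "roll": 0, "hand": 0.02},
    {"dx": 0, "dy": -0.0035, "dz": 0, "roll": 0, "hand": 0.02},
    {"dx": 0, "dy": -0.0035, "dz": 0, "roll": 0, "hand": 0.02},
  ],
)

```text
time: 6.42
ee_pos: [0.5735, -0.0857, 0.2392]
tcp_rot: [179.9, 0.0, 94.6]
wrist_force: [0.8, -0.5, 0.1]
opening: 0.0199
```

Emit:
drive_tool(
  plan=[
    {"dx": 0, "dy": 0, "dz": -0.03, "roll": 0, "hand": 0.02},
    {"dx": 0.03, "dy": 0, "dz": -0.03, "roll": 0, "hand": 0.02},
    {"dx": 0.06, "dy": 0, "dz": -0.03, "roll": 0, "hand": 0.02},
    {"dx": 0.08, "dy": 0, "dz": -0.03, "roll": 0, "hand": 0.02},
    {"dx": 0.08, "dy": 0, "dz": -0.03, "roll": 0, "hand": 0.02},
    {"dx": 0.08, "dy": 0, "dz": -0.015, "roll": 0, "hand": 0.02},
    {"dx": 0.08, "dy": 0, "dz": -0.008, "roll": 0, "hand": 0.02},
    {"dx": 0.08, "dy": 0, "dz": -0.003, "roll": 0, "hand": 0.02},
    {"dx": 0.08, "dy": 0, "dz": 0, "roll": 0, "hand": 0.02},
    {"dx": 0.08, "dy": 0, "dz": 0, "roll": 0, "hand": 0.02},
  ],
)

```text
time: 7.25
ee_pos: [0.5668, -0.0063, 0.238]
tcp_rot: [-179.9, -0.0, 94.6]
wrist_force: [-0.2, 0.3, -0.6]
opening: 0.0202
```

Emit:
drive_tool(
  plan=[
    {"dx": 0, "dy": 0, "dz": 0, "roll": 0, "hand": 0.014},
    {"dx": 0, "dy": 0.001, "dz": 0, "roll": 0, "hand": 0.01},
    {"dx": 0, "dy": 0.001, "dz": 0, "roll": 0, "hand": 0.006},
    {"dx": 0, "dy": 0.001, "dz": 0, "roll": 0, "hand": 0.006},
    {"dx": 0, "dy": 0.001, "dz": 0, "roll": 0, "hand": 0.006},
  ],
)

```text
time: 7.67
ee_pos: [0.5681, -0.006, 0.2392]
tcp_rot: [179.9, 0.0, 94.6]
wrist_force: [-0.1, -1.2, 3.2]
opening: 0.0087
```

Emit:
drive_tool(
  plan=[
    {"dx": 0, "dy": -0.001, "dz": 0, "roll": 0, "hand": 0.006},
    {"dx": 0, "dy": -0.002, "dz": 0, "roll": 0, "hand": 0.006},
    {"dx": 0, "dy": -0.0025, "dz": 0, "roll": 0, "hand": 0.006},
    {"dx": 0, "dy": -0.0025, "dz": 0, "roll": 0, "hand": 0.006},
  ],
)

```text
time: 8.0
ee_pos: [0.5659, -0.0061, 0.2392]
tcp_rot: [179.9, 0.0, 94.6]
wrist_force: [5.3, -1.5, 1.6]
opening: 0.0084
```

Emit:
drive_tool(
  plan=[
    {"dx": 0, "dy": -0.001, "dz": 0, "roll": 0, "hand": 0.006},
    {"dx": 0, "dy": -0.001, "dz": 0, "roll": 0, "hand": 0.006},
    {"dx": 0, "dy": -0.001, "dz": 0, "roll": 0, "hand": 0.006},
  ],
)

```text
time: 8.25
ee_pos: [0.565, -0.0062, 0.2392]
tcp_rot: [179.9, 0.0, 94.6]
wrist_force: [4.7, -2.4, 2.6]
opening: 0.0087
```

Force is only 4.7 N after 3.5 mm of command, so I'll continue in gentle steps.

Emit:
drive_tool(
  plan=[
    {"dx": 0, "dy": -0.001, "dz": 0, "roll": 0, "hand": 0.006},
    {"dx": 0, "dy": -0.001, "dz": 0, "roll": 0, "hand": 0.006},
    {"dx": 0, "dy": -0.001, "dz": 0, "roll": 0, "hand": 0.006},
  ],
)

```text
time: 8.5
ee_pos: [0.5636, -0.0063, 0.2392]
tcp_rot: [179.9, 0.0, 94.6]
wrist_force: [2.5, -3.5, 4.5]
opening: 0.008
```

Emit:
drive_tool(
  plan=[
    {"dx": 0, "dy": -0.001, "dz": 0, "roll": 0, "hand": 0.006},
    {"dx": 0, "dy": -0.001, "dz": 0, "roll": 0, "hand": 0.006},
    {"dx": 0, "dy": -0.001, "dz": 0, "roll": 0, "hand": 0.006},
  ],
)

```text
time: 8.75
ee_pos: [0.5624, -0.0064, 0.2392]
tcp_rot: [180.0, 0.0, 94.6]
wrist_force: [0.9, -3.6, 5.9]
opening: 0.0079
```

Emit:
drive_tool(
  plan=[
    {"dx": 0, "dy": -0.001, "dz": 0, "roll": 0, "hand": 0.006},
    {"dx": 0, "dy": -0.002, "dz": 0, "roll": 0, "hand": 0.006},
    {"dx": 0, "dy": -0.003, "dz": 0, "roll": 0, "hand": 0.006},
    {"dx": 0, "dy": -0.003, "dz": 0, "roll": 0, "hand": 0.006},
  ],
)

```text
time: 9.08
ee_pos: [0.5592, -0.0066, 0.2392]
tcp_rot: [-180.0, 0.0, 94.6]
wrist_force: [-0.8, -4.1, 8.0]
opening: 0.0082
```

```bash
python3 - <<'E'
from h import *
from workcell import bot
o=bot.get_obs(); print(o["time"],np.round(o["ee_pos"],4),o["opening"],np.round(o["wrist_force"],2))
c=bot.camera("wrist")
cv2.imwrite("pics/w4.png",cv2.cvtColor(c["frame"],cv2.COLOR_RGB2BGR))
E
```

```text
9.0833 [ 0.5592 -0.0066  0.2392] 0.008211199391181905 [-0.82 -4.12  7.99]
```

View pics/w4.png

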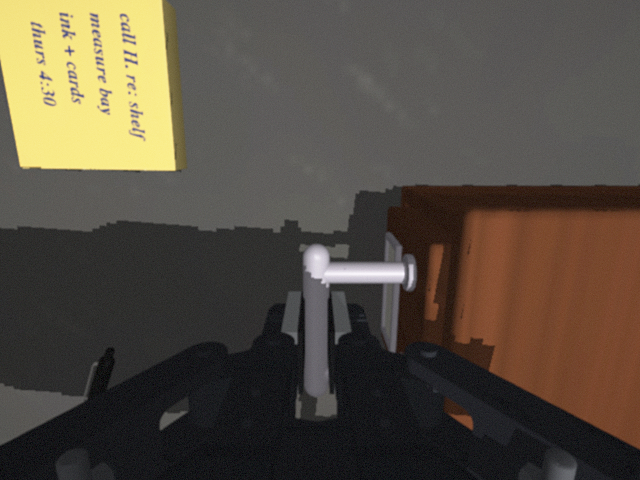

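The front of drawer 1 has come clear of the board (holder at column 395, board edge at 460) and the bar is held in the pads. Drawer 1 is the free one, so I'll draw it out to about 65 mm.

Emit:
drive_tool(
  plan=[
    {"dx": 0, "dy": -0.004, "dz": -0.001, "roll": 0, "hand": 0.006},
    {"dx": 0, "dy": -0.01, "dz": -0.001, "roll": 0, "hand": 0.006},
    {"dx": 0, "dy": -0.016, "dz": -0.001, "roll": 0, "hand": 0.006},
    {"dx": 0, "dy": -0.02, "dz": -0.001, "roll": 0, "hand": 0.006},
    {"dx": 0, "dy": -0.02, "dz": -0.001, "roll": 0, "hand": 0.006},
  ],
)

```text
time: 9.55
ee_pos: [0.5381, -0.0084, 0.2392]
tcp_rot: [-179.9, 0.0, 94.6]
wrist_force: [0.4, -5.9, -0.9]
opening: 0.0086
```

Emit:
drive_tool(
  plan=[
    {"dx": 0, "dy": -0.006, "dz": 0, "roll": 0, "hand": 0.006},
    {"dx": 0, "dy": -0.012, "dz": 0, "roll": 0, "hand": 0.006},
    {"dx": 0, "dy": -0.018, "dz": 0, "roll": 0, "hand": 0.006},
    {"dx": 0, "dy": -0.024, "dz": 0, "roll": 0, "hand": 0.006},
    {"dx": 0, "dy": -0.03, "dz": 0, "roll": 0, "hand": 0.006},
    {"dx": 0, "dy": -0.035, "dz": 0, "roll": 0, "hand": 0.006},
    {"dx": 0, "dy": -0.035, "dz": 0, "roll": 0, "hand": 0.006},
    {"dx": 0, "dy": -0.035, "dz": 0, "roll": 0, "hand": 0.006},
  ],
)

```text
time: 10.22
ee_pos: [0.5035, -0.0112, 0.2392]
tcp_rot: [-179.9, 0.0, 94.6]
wrist_force: [-0.5, -6.1, 1.0]
opening: 0.0085
```

About 64 mm out at low force. Now I'll push it home.

Emit:
drive_tool(
  plan=[
    {"dx": 0, "dy": 0.005, "dz": 0, "roll": 0, "hand": 0.006},
    {"dx": 0, "dy": 0.012, "dz": 0, "roll": 0, "hand": 0.006},
    {"dx": 0, "dy": 0.019, "dz": 0, "roll": 0, "hand": 0.006},
    {"dx": 0, "dy": 0.026, "dz": 0, "roll": 0, "hand": 0.006},
    {"dx": 0, "dy": 0.033, "dz": 0, "roll": 0, "hand": 0.006},
    {"dx": 0, "dy": 0.04, "dz": 0, "roll": 0, "hand": 0.006},
    {"dx": 0, "dy": 0.046, "dz": 0, "roll": 0, "hand": 0.006},
    {"dx": 0, "dy": 0.051, "dz": 0, "roll": 0, "hand": 0.006},
    {"dx": 0, "dy": 0.055, "dz": 0, "roll": 0, "hand": 0.006},
    {"dx": 0, "dy": 0.058, "dz": 0, "roll": 0, "hand": 0.006},
    {"dx": 0, "dy": 0.061, "dz": 0, "roll": 0, "hand": 0.006},
    {"dx": 0, "dy": 0.063, "dz": 0, "roll": 0, "hand": 0.006},
    {"dx": 0, "dy": 0.065, "dz": 0, "roll": 0, "hand": 0.006},
    {"dx": 0, "dy": 0.065, "dz": 0, "roll": 0, "hand": 0.006},
    {"dx": 0, "dy": 0.065, "dz": 0, "roll": 0, "hand": 0.006},
  ],
)

```text
time: 11.47
ee_pos: [0.5686, -0.0059, 0.2393]
tcp_rot: [-179.9, 0.0, 94.6]
wrist_force: [-0.4, -5.4, 1.2]
opening: 0.0085
```

Emit:
drive_tool(
  plan=[
    {"dx": 0, "dy": 0.001, "dz": 0, "roll": 0, "hand": 0.006},
    {"dx": 0, "dy": 0.001, "dz": 0, "roll": 0, "hand": 0.006},
    {"dx": 0, "dy": 0.001, "dz": 0, "roll": 0, "hand": 0.006},
  ],
)

```text
time: 11.72
ee_pos: [0.569, -0.0059, 0.2392]
tcp_rot: [-179.8, 0.0, 94.6]
wrist_force: [-5.6, -6.0, 4.0]
opening: 0.0086
```

Emit:
drive_tool(
  plan=[
    {"dx": 0, "dy": 0.001, "dz": 0, "roll": 0, "hand": 0.006},
    {"dx": 0, "dy": 0.001, "dz": 0, "roll": 0, "hand": 0.006},
    {"dx": 0, "dy": 0.001, "dz": 0, "roll": 0, "hand": 0.006},
  ],
)

```text
time: 11.97
ee_pos: [0.5693, -0.0058, 0.2392]
tcp_rot: [-179.7, 0.0, 94.6]
wrist_force: [-11.5, -6.4, 6.8]
opening: 0.0082
```

Emit:
drive_tool(
  plan=[
    {"dx": 0, "dy": -0.002, "dz": 0, "roll": 0, "hand": 0.02},
    {"dx": 0, "dy": -0.0035, "dz": 0, "roll": 0, "hand": 0.02},
    {"dx": 0, "dy": -0.0035, "dz": 0, "roll": 0, "hand": 0.02},
    {"dx": 0, "dy": -0.0035, "dz": 0, "roll": 0, "hand": 0.02},
  ],
)

```text
time: 12.3
ee_pos: [0.5677, -0.0056, 0.2396]
tcp_rot: [-180.0, -0.0, 94.7]
wrist_force: [1.0, -0.7, 0.2]
opening: 0.02
```

Emit:
drive_tool(
  plan=[
    {"dx": 0, "dy": 0, "dz": -0.03, "roll": 0, "hand": 0.02},
    {"dx": -0.03, "dy": 0, "dz": -0.03, "roll": 0, "hand": 0.02},
    {"dx": -0.06, "dy": 0, "dz": -0.03, "roll": 0, "hand": 0.02},
    {"dx": -0.09, "dy": 0, "dz": -0.03, "roll": 0, "hand": 0.02},
    {"dx": -0.12, "dy": 0, "dz": -0.03, "roll": 0, "hand": 0.02},
    {"dx": -0.15, "dy": 0, "dz": -0.03, "roll": 0, "hand": 0.02},
    {"dx": -0.18, "dy": 0, "dz": -0.03, "roll": 0, "hand": 0.02},
    {"dx": -0.21, "dy": 0, "dz": -0.03, "roll": 0, "hand": 0.02},
    {"dx": -0.23, "dy": 0, "dz": -0.03, "roll": 0, "hand": 0.02},
    {"dx": -0.24, "dy": 0, "dz": -0.03, "roll": 0, "hand": 0.02},
    {"dx": -0.24, "dy": 0, "dz": -0.03, "roll": 0, "hand": 0.02},
    {"dx": -0.24, "dy": 0, "dz": -0.015, "roll": 0, "hand": 0.02},
    {"dx": -0.24, "dy": 0, "dz": -0.008, "roll": 0, "hand": 0.02},
    {"dx": -0.24, "dy": 0, "dz": -0.003, "roll": 0, "hand": 0.02},
    {"dx": -0.24, "dy": 0, "dz": 0, "roll": 0, "hand": 0.02},
    {"dx": -0.24, "dy": 0, "dz": 0, "roll": 0, "hand": 0.02},
  ],
)

```text
time: 13.63
ee_pos: [0.5873, -0.2442, 0.2391]
tcp_rot: [-179.9, -0.0, 94.7]
wrist_force: [-0.4, 0.4, 0.2]
opening: 0.02
```

Drawer 1 is home, with 11 N at the hard stop. I'll check that the fingers straddle handle 4 and that the others are shut.

```bash
python3 - <<'E'
from h import *
from workcell import bot
c=bot.camera("wrist"); s=bot.camera("scene")
a=cv2.resize(c["frame"],(400,300)); b=cv2.resize(s["frame"][130:370,230:490],(400,369))
f=np.zeros((369,800,3),np.uint8); f[:300,:400]=a; f[:,400:]=b
cv2.imwrite("pics/w5.png",f[...,::-1])
E
```

```text
(no output)
```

View pics/w5.png

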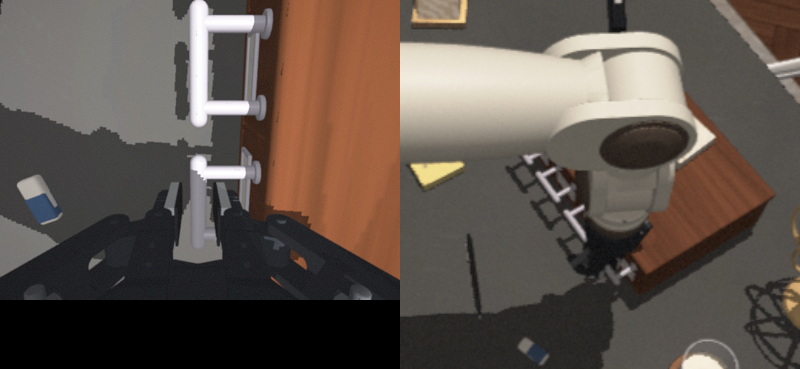

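The wrist half shows handle 4's bar at (198,200), between the jaws at columns 175 and 222, level with handle 3's bar. Nothing lies in the way. I'll grip it and pull gently.

Emit:
drive_tool(
  plan=[
    {"dx": 0, "dy": 0, "dz": 0, "roll": 0, "hand": 0.014},
    {"dx": 0, "dy": 0.001, "dz": 0, "roll": 0, "hand": 0.01},
    {"dx": 0, "dy": 0.001, "dz": 0, "roll": 0, "hand": 0.006},
    {"dx": 0, "dy": 0.001, "dz": 0, "roll": 0, "hand": 0.006},
    {"dx": 0, "dy": 0.001, "dz": 0, "roll": 0, "hand": 0.006},
  ],
)

```text
time: 14.15
ee_pos: [0.5879, -0.245, 0.2403]
tcp_rot: [-179.9, -0.0, 94.6]
wrist_force: [-4.7, 0.4, 4.8]
opening: 0.0087
```

Emit:
drive_tool(
  plan=[
    {"dx": 0, "dy": -0.001, "dz": 0, "roll": 0, "hand": 0.006},
    {"dx": 0, "dy": -0.002, "dz": 0, "roll": 0, "hand": 0.006},
    {"dx": 0, "dy": -0.0025, "dz": 0, "roll": 0, "hand": 0.006},
    {"dx": 0, "dy": -0.0025, "dz": 0, "roll": 0, "hand": 0.006},
  ],
)

```text
time: 14.48
ee_pos: [0.5861, -0.2451, 0.2403]
tcp_rot: [179.9, 0.0, 94.7]
wrist_force: [2.0, 2.6, 4.5]
opening: 0.0083
```

Emit:
drive_tool(
  plan=[
    {"dx": 0, "dy": -0.001, "dz": 0, "roll": 0, "hand": 0.006},
    {"dx": 0, "dy": -0.001, "dz": 0, "roll": 0, "hand": 0.006},
    {"dx": 0, "dy": -0.001, "dz": 0, "roll": 0, "hand": 0.006},
  ],
)

```text
time: 14.73
ee_pos: [0.5853, -0.2451, 0.2403]
tcp_rot: [179.9, 0.0, 94.7]
wrist_force: [4.7, 0.4, 6.0]
opening: 0.0087
```

Emit:
drive_tool(
  plan=[
    {"dx": 0, "dy": -0.001, "dz": 0, "roll": 0, "hand": 0.006},
    {"dx": 0, "dy": -0.001, "dz": 0, "roll": 0, "hand": 0.006},
    {"dx": 0, "dy": -0.001, "dz": 0, "roll": 0, "hand": 0.006},
  ],
)

```text
time: 14.98
ee_pos: [0.5843, -0.2452, 0.2403]
tcp_rot: [179.9, 0.0, 94.7]
wrist_force: [4.9, 3.2, 5.4]
opening: 0.0085
```

Emit:
drive_tool(
  plan=[
    {"dx": 0, "dy": -0.001, "dz": 0, "roll": 0, "hand": 0.006},
    {"dx": 0, "dy": -0.001, "dz": 0, "roll": 0, "hand": 0.006},
    {"dx": 0, "dy": -0.001, "dz": 0, "roll": 0, "hand": 0.006},
  ],
)

```text
time: 15.23
ee_pos: [0.583, -0.2453, 0.2403]
tcp_rot: [180.0, 0.0, 94.6]
wrist_force: [2.0, 2.4, 7.6]
opening: 0.0083
```

Emit:
drive_tool(
  plan=[
    {"dx": 0, "dy": -0.001, "dz": 0, "roll": 0, "hand": 0.006},
    {"dx": 0, "dy": -0.001, "dz": 0, "roll": 0, "hand": 0.006},
    {"dx": 0, "dy": -0.001, "dz": 0, "roll": 0, "hand": 0.006},
  ],
)

```text
time: 15.48
ee_pos: [0.5818, -0.2454, 0.2403]
tcp_rot: [180.0, 0.0, 94.6]
wrist_force: [-0.1, 2.3, 7.2]
opening: 0.0085
```

Drawer 4 is free at about 6 mm with almost no force, so I'll draw it out.

Emit:
drive_tool(
  plan=[
    {"dx": 0, "dy": -0.004, "dz": -0.001, "roll": 0, "hand": 0.006},
    {"dx": 0, "dy": -0.01, "dz": -0.001, "roll": 0, "hand": 0.006},
    {"dx": 0, "dy": -0.017, "dz": -0.001, "roll": 0, "hand": 0.006},
    {"dx": 0, "dy": -0.024, "dz": -0.001, "roll": 0, "hand": 0.006},
    {"dx": 0, "dy": -0.031, "dz": -0.001, "roll": 0, "hand": 0.006},
    {"dx": 0, "dy": -0.038, "dz": -0.001, "roll": 0, "hand": 0.006},
    {"dx": 0, "dy": -0.045, "dz": -0.001, "roll": 0, "hand": 0.006},
    {"dx": 0, "dy": -0.052, "dz": -0.001, "roll": 0, "hand": 0.006},
    {"dx": 0, "dy": -0.059, "dz": -0.001, "roll": 0, "hand": 0.006},
    {"dx": 0, "dy": -0.066, "dz": -0.001, "roll": 0, "hand": 0.006},
    {"dx": 0, "dy": -0.073, "dz": -0.001, "roll": 0, "hand": 0.006},
    {"dx": 0, "dy": -0.079, "dz": -0.001, "roll": 0, "hand": 0.006},
    {"dx": 0, "dy": -0.083, "dz": -0.001, "roll": 0, "hand": 0.006},
    {"dx": 0, "dy": -0.086, "dz": -0.001, "roll": 0, "hand": 0.006},
    {"dx": 0, "dy": -0.086, "dz": -0.001, "roll": 0, "hand": 0.006},
    {"dx": 0, "dy": -0.086, "dz": -0.001, "roll": 0, "hand": 0.006},
  ],
)

```text
time: 16.82
ee_pos: [0.4959, -0.2524, 0.2404]
tcp_rot: [-180.0, -0.0, 94.6]
wrist_force: [0.1, 0.5, -4.5]
opening: 0.0088
```

Emit:
drive_tool(
  plan=[
    {"dx": 0, "dy": -0.002, "dz": 0, "roll": 0, "hand": 0.006},
    {"dx": 0, "dy": -0.004, "dz": 0, "roll": 0, "hand": 0.006},
    {"dx": 0, "dy": -0.006, "dz": 0, "roll": 0, "hand": 0.006},
    {"dx": 0, "dy": -0.006, "dz": 0, "roll": 0, "hand": 0.006},
  ],
)

```text
time: 17.15
ee_pos: [0.4898, -0.2529, 0.2405]
tcp_rot: [-180.0, -0.0, 94.6]
wrist_force: [-0.3, -1.1, -5.9]
opening: 0.0084
```

Emit:
drive_tool(
  plan=[
    {"dx": 0, "dy": -0.001, "dz": 0, "roll": 0, "hand": 0.006},
    {"dx": 0, "dy": -0.0015, "dz": 0, "roll": 0, "hand": 0.006},
    {"dx": 0, "dy": -0.0015, "dz": 0, "roll": 0, "hand": 0.006},
  ],
)

```text
time: 17.4
ee_pos: [0.4885, -0.253, 0.2405]
tcp_rot: [-180.0, -0.0, 94.6]
wrist_force: [-0.6, -0.3, -6.7]
opening: 0.0089
```

Emit:
drive_tool(
  plan=[
    {"dx": 0, "dy": 0, "dz": 0, "roll": 0, "hand": 0.02},
    {"dx": 0, "dy": 0, "dz": 0, "roll": 0, "hand": 0.024},
    {"dx": 0, "dy": 0, "dz": 0, "roll": 0, "hand": 0.024},
    {"dx": 0, "dy": 0, "dz": -0.01, "roll": 0, "hand": 0.024},
    {"dx": 0, "dy": 0, "dz": -0.03, "roll": 0, "hand": 0.024},
    {"dx": 0, "dy": 0, "dz": -0.06, "roll": 0, "hand": 0.024},
    {"dx": 0, "dy": 0, "dz": -0.09, "roll": 0, "hand": 0.024},
    {"dx": 0, "dy": -0.03, "dz": -0.12, "roll": 0, "hand": 0.024},
    {"dx": 0, "dy": -0.06, "dz": -0.15, "roll": 0, "hand": 0.024},
    {"dx": 0, "dy": -0.09, "dz": -0.15, "roll": 0, "hand": 0.024},
    {"dx": 0, "dy": -0.12, "dz": -0.15, "roll": 0, "hand": 0.024},
    {"dx": 0, "dy": -0.12, "dz": -0.15, "roll": 0, "hand": 0.024},
  ],
)

```text
time: 18.4
ee_pos: [0.3655, -0.2626, 0.3934]
tcp_rot: [179.9, 0.1, 94.5]
wrist_force: [0.1, 1.4, 0.5]
opening: 0.0239
```

```bash
python3 - <<'E'
from h import *
from workcell import bot
o=bot.get_obs(); print(o["time"],np.round(o["wrist_force"],2))
s=bot.camera("side"); w=bot.camera("wrist")
f=np.zeros((480,800,3),np.uint8); f[:,:400]=cv2.resize(s["frame"][190:310,200:300+0],(400,480)) if 0 else cv2.resize(s["frame"][150:330,200:350],(400,480)); f[:300,400:]=cv2.resize(w["frame"],(400,300))
cv2.imwrite("pics/w6.png",f[...,::-1])
E
```

```text
18.4 [0.11 1.38 0.54]
```

View pics/w6.png

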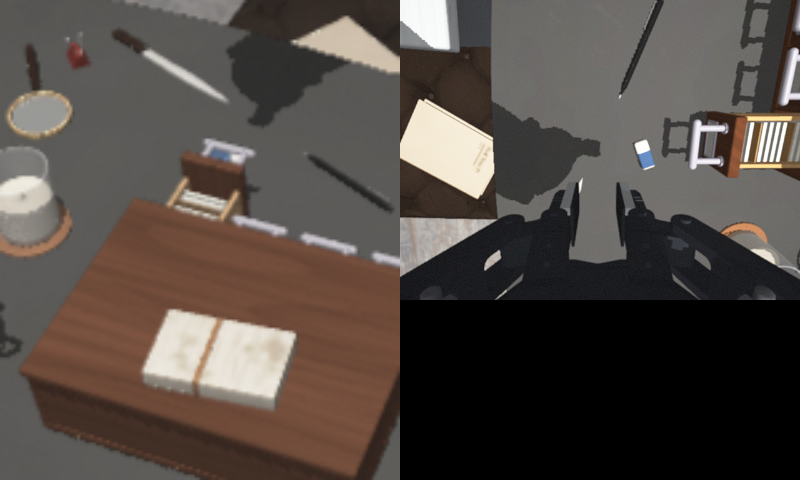

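Drawer 4 stands well out with its cards showing, at (205,180), and bars 2 to 4's neighbours lie in line at the front. The gripper is clear. I'll make one numeric check of the bar positions and the bystanders before handing in.

```bash
python3 - <<'E'
from h import *
from workcell import bot
a=np.deg2rad(4.65); A=np.array([[np.cos(a),np.sin(a)],[-np.sin(a),np.cos(a)]])
s0=dict(np.load("pics/scene0.npz"))
S=bot.camera("scene")
for nm,c in (("scene0",s0),("scene",S),("side",bot.camera("side"))):
    P=pts(c); q=(P[...,:2]-[.7295,-.1145])@A.T
    br=c["frame"].min(-1)>130
    for i,y in enumerate((.12,.04,-.04,-.12)):
        m=br&(abs(q[...,1]-y)<.028)&(q[...,0]<-.11)&(q[...,0]>-.30)&(P[...,2]>.066)&(P[...,2]<.088)
        print(nm,i+1,m.sum(),(np.median(q[m,0])*1000).round(1) if m.any() else None, end=" | ")
    print()
d=cv2.absdiff(s0["frame"],S["frame"]).max(-1)
for n,(u,v) in dict(notes=(252,234),calc=(217,184),pen=(279,309),rub=(316,357),candle=(427,375)).items(): print(n,np.median(d[v-12:v+13,u-12:u+13]))
E
```

```text
scene0 1 106 -151.2 | scene0 2 112 -151.4 | scene0 3 128 -151.0 | scene0 4 136 -151.7 | 
scene 1 99 -151.5 | scene 2 104 -151.6 | scene 3 116 -151.2 | scene 4 158 -250.1 | 
side 1 61 -149.9 | side 2 59 -149.4 | side 3 53 -150.2 | side 4 68 -247.1 | 
notes 178.0
calc 99.0
pen 61.0
rub 10.0
candle 13.0
```

```bash
python3 -c "
from workcell import bot
print(bot.job_done())"
```

```text
the job is handed in; nothing more can be done
None
```

Drawer 1 was the free one. I drew it out and pushed it home to reset the interlock, then pulled drawer 4 almost fully out. The job is handed in at about 18.5 s on the robot's clock.

- **Finding the free drawer:** Drawer 2 was blocked. I stopped at about 17 N, pushed it home and felt the hard stop at about 11 N. Drawer 1 came out freely. I drew it about 64 mm and pushed it home to about 11 N at the stop. I did not need to pull drawer 3.
- **Drawer 4:** It slid freely to about 98–100 mm by the arm's travel. I felt no distinct end stop. I then released it and moved the gripper clear.
- **Final checks:** In the scene camera, bars 1–3 are within 0.3 mm of where they started, and bar 4 has moved 98.4 mm. The wrist force was near zero.
- **Bystanders:** The before-and-after comparison showed little change for the eraser and candle. It was inconclusive for the notes block, calculator and pen; I put that down to the arm or its shadow in the view but did not confirm it. The gripper and drawers never came close to any of them.
- **Early contact:** On the first descent at drawer 2 the rear finger touched the top board's edge with about 22 N. I backed off and corrected the position.

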